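# Refit the quick-thread filler plug of the oil tank

## Task

The filler plug lies on its side on the bench: stand it upright in the round neck of the oil tank, thread down, and let go of it there. Then take it afresh by its square end, turn it backward (counter-clockwise seen from above) until it drops into the start of the thread, and drive it forward (clockwise) fully home, flange down on the rim; leave it there.

Things in the scene. Friction and masses are not known exactly. Their poses are not given: they have to be found in the camera images.
- plug: Loose light-alloy filler plug, 0.26 kg, 132 mm long. Origin on its axis at the underside of its hexagonal flange; z runs along the axis from thread end to square end. Flange 74 mm across flats (flats face +-x), z = 0 to 10 mm. At the start it lies on its -x flat and two lugs; the axis slopes up 13 degrees to the square end, which points roughly to the robot.
- stem (a point): Point on the plug's axis 44 mm above its origin, in the square stem: 26 x 26 mm, from z = 10 to 66 mm of the plug, faces to the plug's +-x and +-y (the +-y faces are upright while it lies). The stem is clear of the bench all round. Axes as the plug's.
- lugs (a point): Point on the plug's axis 58 mm below its origin, level with the feet of the four lugs that are its thread: 8 mm wide, 5 mm high, tips 29 mm from the axis, at 45, 135, 225 and 315 degrees from the plug's x. They stand out of a shank 32 mm thick; the nose ends 66 mm below the plug's origin. From the flange down to z = -33 mm the plug is 57 mm thick. Axes as the plug's.
- tank: Fixed grey oil tank on the bench: foot 190 x 146 mm, body 38 mm high; in its middle an upright round aluminium neck, 84 mm outside diameter, rim 115 mm above the bench. Origin on the neck's axis at bench height, z up. The four-start quick thread in the neck is out of sight; how it is turned differs every time. Wire screens 260 mm high stand to the tank's right and behind it.
- rim (a point): Centre of the neck's mouth at its rim, z up. Bore 61 mm wide, wider in the top 6 mm. Height of the plug's origin over it, plug upright: about 24 mm when the lugs stand on the caps over the thread starts, 12 to 15 mm when on top of the thread, 5 mm in the start, 0 home. Clockwise from the start, 0.7 to 1.1 rad, brings it home against a stop. Clockwise on top of the thread it only jams at a cap.
- start (a point): Point on the neck's axis 5 mm over the rim: where the plug's origin is once in the start. Turned counter-clockwise from above it may first fall off the caps (24 to 12 mm over the rim), rises from 12 to 15, slips under the caps and drops 10 mm to the start, within 1.75 rad; a stop follows. It sinks by its weight if held loosely. If caught askew on a cap's edge: lift, turn on, set down.

How it is judged:
By the outcome, as a careful person would: the job done as asked, in the order asked, and still so for the second after the job is handed in, with the robot touching nothing.
It also fails if it takes over 69 s, if anything falls off the work surface, if the arm or the gripper's body presses on something with over 40 N, if the wrist force passes 120 N, or if a joint passes its speed limit or range.

## Robot

A 6-joint arm with a two-finger parallel gripper is mounted at the origin on a cart in front of the work surface, level with it; the furniture and walls round the work are solid. World frame = base frame: x ahead of the robot, y to its left, z up, the work surface at z = 0. Lengths are in mm, angles in rad, forces in N, time in s.
With the tool pointing down it reaches from about 400 to 925 mm from the base axis. Payload 3.4 kg.
Tool frame: the origin (TCP) lies at the very end of the fingers, on their centre line; the grasp point (between the pads) lies 19 mm behind it (r.pinch_z is the distance from the TCP to the grasp point, in mm); z points along the fingers, y is the direction in which the jaws open and shut (so a half turn about z gives the same grasp; the last joint's range is limited). The gripper opens to 85 mm and grips with 20 to 120 N. Pads are 22 mm wide; open, the fingers measure 114 mm over their backs; the gripper's body (76 mm by 85 mm) begins 54 mm behind the grasp point. The pads swing forward as they close: fully open they stand 13 mm farther back than shut.
Start: joints at [1.05, 0.307, 1.506, -0, 1.328, -0.073], TCP at [248.988, 518.301, 231.305] pointing down, gripper open.
Joint ranges: [-3.12, 3.12], [-1.05, 2.28], [0.14, 2.33], [-1.42, 4.57], [0.1, 2.73], [-2.68, 2.68]. Speed limits (rad/s): [2.57, 2.57, 3.14, 3.14, 3.14, 3.14].

## Interface

Orientations are given as a rotation vector (axis times angle).
In Python, from bench import r gives the robot as it stands.
- The arm moves only by the tool step_arm, never from a script. Its argument "moves" is a list of rows, each an object of numbers: "x", "y", "z": the shift along the tool's x, y, z in cm; "rx", "ry", "rz": the turn, a rotation vector about the tool's x, y, z in degrees; "fingers": the gripper's target within -1 to 1 (shut at 1, half-way at 0, fully open at -1). In form: [{"x": .., "y": .., "z": .., "rx": .., "ry": .., "rz": .., "fingers": ..}, ...]. A call has 1 to 5 rows; each row is the pose to reach, as a shift and turn from the pose measured when the call began, along the tool's axes at that moment; what a row does not reach only later rows make up. A row lasts 1/10 s, in which the tool goes at most 50 mm and 8.59 degrees, less where a joint would pass 70% of its speed; a pose out of reach is approached as far as the arm can. A call with a gripper value outside its range is refused whole. The fingers move at their own pace and stop on an object; "newtons" is the grip in N (left out, the last holds). Time passes only in rows, so rows that repeat a pose let the fingers close. It gives the time, the measured TCP pose, the force and the opening at its end, in the units of the state.
- r.state(): the state, without advancing time (a new reading comes with each control period).
- r.snapshot(name): name is "scene" or "top" or "wrist"; returns the picture (480x640x3 uint8, red, green, blue); there is no depth.
- r.calibration(name): a dict with "camera_matrix" (3x3 intrinsics, pixels), "origin" and "attitude" of the camera in the world. Camera axes: x right, y down, z forward; pixel columns grow to the right and rows downward; lengths in mm; the calibration is good to about 2 mm. The wrist camera is an equidistant fisheye: a pixel r from the principal point sees the ray r / f radians off the axis. A picture is of the moment at which its call begins: read the wrist's pose just before it. calibration takes no time and is no camera call; for the wrist camera it gives the pose at the moment of the call.
- r.hand_in(): hands the job in, once; it reports no verdict.
The state is a dict: "t": time; "q": joint angles; "joint_vel": joint speeds; "joint_efforts": joint torques, N m; "eef_pos": TCP position; "orientation": TCP orientation; "ft_force": force on the tool from outside, world axes, zero at the start; "torque": the same for the moment, N m; "width": finger opening in mm.
Only numpy, scipy, OpenCV 4.12 (cv2) and the standard library are available. Lean on these libraries where they do the work, as an engineer would, in place of code of your own. Each camera call takes 0.05 s, during which the arm holds its last target. There are 200 camera calls.

## Working session

There is one attempt and no reset: what is moved stays moved. The work goes in short steps, Python scripts to look and compute and a tool call to move; the robot and the scene stay as the last step left them, time stands still between calls to the robot, and variables do not carry over. Pictures are saved under pics/ and viewed, about 8 in all and at most 12, crops included, and the job is handed in when it is done.

Besides the shell and the picture viewer there is one more tool, called by a JSON object that holds its "method" and its "body", one argument or row to a line. step_arm: Moves the arm, as the interface text tells. Its arguments: {"type":"object","properties":{"moves":{"type":"array"},"newtons":{"type":"number"}},"required":["moves"]}

```bash
mkdir -p pics; python3 - <<'E'
from bench import r
import cv2,numpy as np
s=r.state();print(s)
for n in ("scene","top"):
    p=r.snapshot(n);cv2.imwrite(f"pics/{n}0.png",p[:,:,::-1]);c=r.calibration(n);print(n,c)
print(r.calibration("wrist"))
E
ls
```

```text
{'t': 0.0, 'q': array([ 1.04952046e+00,  3.07593826e-01,  1.50766563e+00,  7.19500631e-06,
        1.32839267e+00, -7.34505677e-02]), 'joint_vel': array([ 0.00180771, -0.00025506,  0.00188589,  0.00039071,  0.00016212,
       -0.00314381]), 'joint_efforts': array([-1.25983192e-03, -4.57555461e+01, -2.51919454e+01, -2.66585284e-04,
        1.36889479e-02, -1.80682093e-05]), 'eef_pos': array([248.62810327, 517.70238734, 230.37203282]), 'orientation': array([-0.69744583, -3.06256937,  0.00308923]), 'ft_force': array([ 0.88287059, -0.06941401,  0.46160813]), 'torque': array([-0.0227279 , -0.0347154 , -0.02692489]), 'width': 85.4595982273123}
scene {'camera_matrix': array([[584.96600498,   0.        , 323.99708756],
       [  0.        , 584.96600498, 245.61932543],
       [  0.        ,   0.        ,   1.        ]]), 'origin': array([ 195.8062514 , -635.82352097,  492.42370216]), 'attitude': array([-1.96629061,  0.54042656, -0.31038849])}
top {'camera_matrix': array([[456.19304984,   0.        , 326.86895628],
       [  0.        , 456.19304984, 247.81504544],
       [  0.        ,   0.        ,   1.        ]]), 'origin': array([487.2903656 ,  94.7378039 , 962.36091144]), 'attitude': array([-2.17270788,  2.13446701, -0.13476985])}
{'camera_matrix': array([[371.64829954,   0.        , 319.73414158],
       [  0.        , 371.64829954, 243.81444975],
       [  0.        ,   0.        ,   1.        ]]), 'origin': array([177.37285796, 553.52026142, 373.8090672 ]), 'attitude': array([2.4240495 , 1.52642781, 0.2397782 ])}
pics
```

View pics/top0.png

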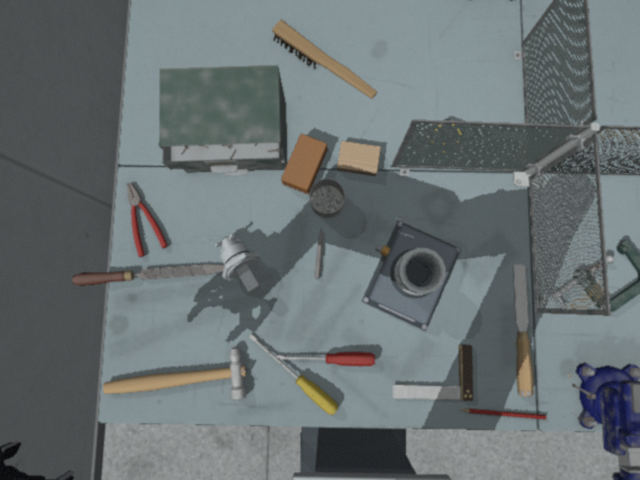

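View pics/scene0.png

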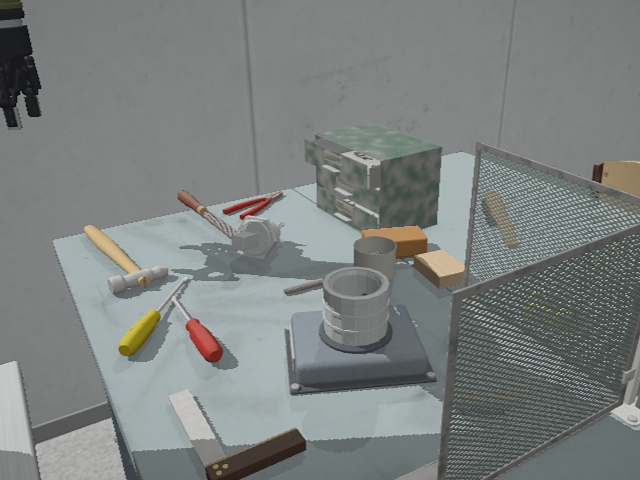

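Top: the plug lies with lugs near (228,243) and stem end near (250,285). The neck mouth is near (419,271). Scene: plug at (258,238), neck mouth at (356,285). I'll zoom in on both in the top view.

```bash
cat > h.py <<'E'
import numpy as np, cv2
from scipy.spatial.transform import Rotation as R
from bench import r
def ray(c,u,v):
    K=c["camera_matrix"]; d=np.array([(u-K[0,2])/K[0,0],(v-K[1,2])/K[1,1],1.])
    return c["origin"],R.from_rotvec(c["attitude"]).apply(d)
def at_z(c,u,v,z):
    o,d=ray(c,u,v); return o+d*(z-o[2])/d[2]
def proj(c,P):
    p=R.from_rotvec(c["attitude"]).inv().apply(np.atleast_2d(P)-c["origin"])
    return (p[:,:2]/p[:,2:])*c["camera_matrix"][0,0]+c["camera_matrix"][:2,2]
def projw(c,P):
    p=R.from_rotvec(c["attitude"]).inv().apply(np.atleast_2d(P)-c["origin"])
    n=np.hypot(p[:,0],p[:,1]);a=np.arctan2(n,p[:,2])
    return p[:,:2]/n[:,None]*a[:,None]*c["camera_matrix"][0,0]+c["camera_matrix"][:2,2]
E
python3 - <<'E'
from h import *
im=cv2.imread("pics/top0.png")
a=im[215:315,190:290];b=im[220:320,370:470]
f=lambda x:cv2.resize(x,(400,400),interpolation=cv2.INTER_CUBIC)
sc=cv2.imread("pics/scene0.png")
cv2.imwrite("pics/crop1.png",np.vstack([np.hstack([f(a),f(b)]),np.hstack([cv2.resize(sc[205:265,220:300],(400,200*3//2-100),interpolation=cv2.INTER_CUBIC),np.zeros((200,400,3),np.uint8)])]))
c=r.calibration("top")
for n,u,v,z in [("neck",419,271,115),("tip",250,284,40),("lug",228,243,20)]: print(n,at_z(c,u,v,z))
E
```

```text
neck [556.01963695 -73.67640094 115.        ]
tip [529.76206221 252.58488977  40.        ]
lug [615.20424945 305.28786017  20.        ]
```

View pics/crop1.png

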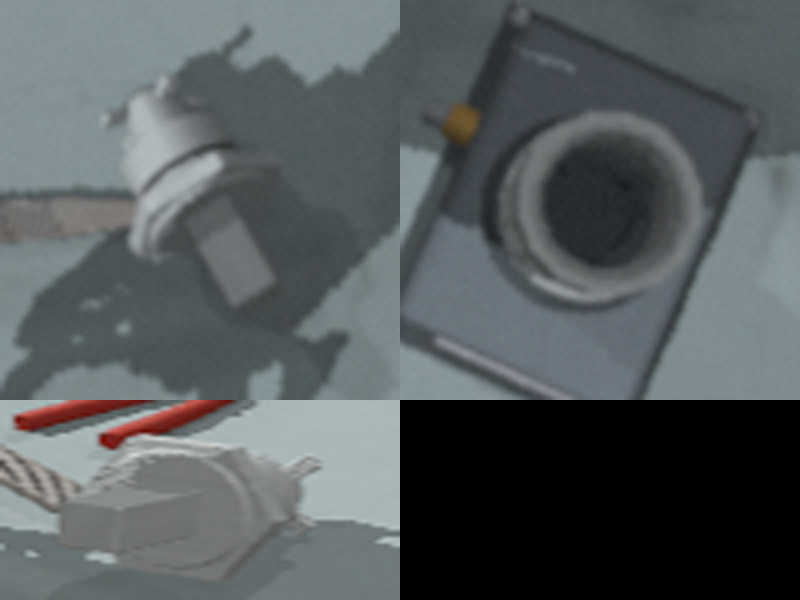

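```bash
python3 - <<'E'
from h import *
c=r.calibration("top")
e=at_z(c,254,288.6,63.5); b=at_z(c,241.25,266,51)
print(b,e,np.linalg.norm(e-b))
d=(e-b);d[2]=0;d/=np.linalg.norm(d);yaw=np.arctan2(d[1],d[0]);print("yaw",np.degrees(yaw))
# end top-face centre: z=66,x=13
s13,c13=np.sin(np.radians(13)),np.cos(np.radians(13))
O=e-d*(66*c13-13*s13);O[2]=36;u=d*c13+[0,0,s13];n=-d*s13+np.array([0,0,c13]);yv=np.cross(u,n)
print("O",O,"stem",O+44*u,"lugs",O-58*u,"y",yv)
np.savez("plug.npz",O=O,u=u,n=n,y=yv)
im=cv2.imread("pics/top0.png");sc=cv2.imread("pics/scene0.png");cs=r.calibration("scene")
P=[]
for z in(0,10):
  for k in range(6): a=np.radians(30+60*k);P.append(O+z*u+74/3**.5*(np.cos(a)*n+np.sin(a)*yv))
for z in (10,66):
  for sx in(-13,13):
    for sy in (-13,13):P.append(O+z*u+sx*n+sy*yv)
for k in range(4): a=np.radians(45+90*k);P.append(O-58*u+29*(np.cos(a)*n+np.sin(a)*yv))
K=np.array([556,-73.7,115])
T=[K+[r_*np.cos(t),r_*np.sin(t),0] for r_ in (30.5,42) for t in np.linspace(0,6.28,30)]
def crop(im,c,P,x,y,w,col):
    o=cv2.resize(im[y:y+w,x:x+w],(400,400),interpolation=cv2.INTER_CUBIC);s=400/w
    for q in proj(c,P): cv2.circle(o,tuple(int(t) for t in (q-[x,y]+.5)*s),2,col,-1)
    return o
o1=crop(im,c,P,190,215,100,(0,0,255));o2=crop(im,c,T,370,220,100,(0,0,255))
o3=crop(sc,cs,T,305,250,100,(0,0,255));o4=crop(sc,cs,P,215,190,90,(0,0,255))
o=np.vstack([np.hstack([o1,o2]),np.hstack([o4,o3])]);cv2.imwrite("pics/ov.png",cv2.resize(o,(600,600)))
E
```

```text
[564.93990992 269.6676229   51.        ] [519.80467991 240.34741538  63.5       ] 55.25498671025506
yaw -146.99192342393545
O [571.28097165 273.78682747  36.        ] stem [535.32854167 250.43184052  45.89784639] lugs [618.67281117 304.57294663  22.95283885] y [-5.44757251e-01  8.38593786e-01  1.38777878e-17]
```

View pics/ov.png

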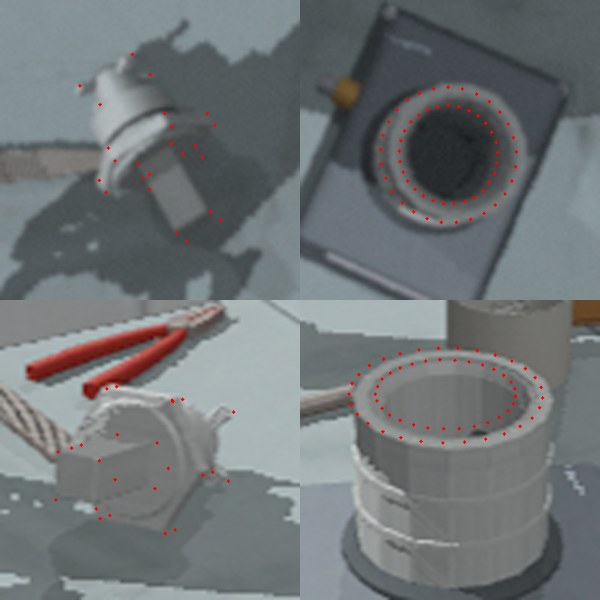

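```bash
cat >> h.py <<'E'
def pose():
    s=r.state(); return s,s["eef_pos"],R.from_rotvec(s["orientation"])
def tool(heading,pitch,q6sign=1):
    """tool z at pitch deg below horizontal along heading deg; tool y to the right"""
    h,p=np.radians([heading,pitch]); f=np.array([np.cos(h),np.sin(h),0])
    z=f*np.cos(p)-np.array([0,0,np.sin(p)]); y=np.array([f[1],-f[0],0])
    return R.from_matrix(np.column_stack([np.cross(y,z),y,z]))
def plan(P,Rt):
    s,p,R0=pose(); d=R0.inv().apply(np.asarray(P)-p)/10; w=np.degrees((R0.inv()*Rt).as_rotvec())
    print("xyz cm",d.round(2),"rxyz",w.round(1),"n",round(np.linalg.norm(d)/5,1),round(np.linalg.norm(w)/8.59,1))
E
python3 - <<'E'
from h import *
from scipy.optimize import minimize
for nm in("top","scene"):
    c=r.calibration(nm);g=cv2.imread(f"pics/{nm}0.png",0).astype(np.float32);g=cv2.GaussianBlur(g,(0,0),1)
    gx=cv2.Sobel(g,5,1,0);gy=cv2.Sobel(g,5,0,1)
    th=np.linspace(0,2*np.pi,120,endpoint=False);C=np.c_[np.cos(th),np.sin(th),0*th]
    best=[]
    for x in np.arange(544,570,1.):
      for y in np.arange(-90,-60,1.):
        q=proj(c,[x,y,115]+42*C);o=proj(c,[x,y,115]+43*C);n=o-q;n/=np.linalg.norm(n,axis=1)[:,None]
        m=q.astype(np.float32)
        v=cv2.remap(gx,m[:,:1],m[:,1:],1)[:,0]*n[:,0]+cv2.remap(gy,m[:,:1],m[:,1:],1)[:,0]*n[:,1]
        best.append((-np.clip(v,-60,60).mean(),x,y))
    best.sort(reverse=True);print(nm,best[:4])
z=np.load("plug.npz");O,u=z["O"],z["u"];b=22
T=tool(33,13+b);S=O+44*u;t=T.as_matrix()[:,2]
print("pregrasp",S+19*t-90*t,"grasp",S+19*t)
plan(S+19*t-90*t,T)
E
```

```text
top [(np.float64(49.90831854086935), np.float64(558.0), np.float64(-80.0)), (np.float64(49.611949689936985), np.float64(557.0), np.float64(-80.0)), (np.float64(48.92621102487113), np.float64(557.0), np.float64(-79.0)), (np.float64(48.210303559543675), np.float64(558.0), np.float64(-79.0))]
scene [(np.float64(59.24426699825934), np.float64(557.0), np.float64(-78.0)), (np.float64(57.61967819879966), np.float64(556.0), np.float64(-78.0)), (np.float64(57.514633122454676), np.float64(558.0), np.float64(-78.0)), (np.float64(57.03543976436334), np.float64(557.0), np.float64(-79.0))]
pregrasp [486.55163325 218.75574582  86.62177337] grasp [548.38151717 258.90854192  34.9998941 ]
xyz cm [-34.39 -16.63  14.41] rxyz [-57.5  32.4 110.3] n 8.2 15.0
```

```bash
python3 - <<'E'
from h import *
plan([475,212,200],tool(33,35))
E
```

```text
xyz cm [-33.64 -17.76   3.08] rxyz [-57.5  32.4 110.3] n 7.6 15.0
```

{"method": "step_arm", "body": {
  "moves": [
    {"x":-33.6,"y":-17.8,"z":3.1,"rx":-57.5,"ry":32.4,"rz":110.3,"fingers":-1},
    {"x":-33.6,"y":-17.8,"z":3.1,"rx":-57.5,"ry":32.4,"rz":110.3,"fingers":-1},
    {"x":-33.6,"y":-17.8,"z":3.1,"rx":-57.5,"ry":32.4,"rz":110.3,"fingers":-1},
    {"x":-33.6,"y":-17.8,"z":3.1,"rx":-57.5,"ry":32.4,"rz":110.3,"fingers":-1},
    {"x":-33.6,"y":-17.8,"z":3.1,"rx":-57.5,"ry":32.4,"rz":110.3,"fingers":-1}
  ]
}}

```text
t: 0.6
eef_pos: [397.4, 316.0, 210.8]
orientation: [-1.565, -2.541, -0.552]
ft_force: [1.1, 0.7, 0.0]
width: 85.7
```

```bash
python3 - <<'E'
from h import *
print(r.state()["q"])
plan([475,212,200],tool(33,35))
E
```

```text
[ 0.36454587  0.11526225  1.90401208  0.38449541  0.92661874 -0.30455235]
xyz cm [-12.65   2.36  -1.96] rxyz [-38.   21.4  73.2] n 2.6 9.9
```

{"method": "step_arm", "body": {
  "moves": [
    {"x":-12.6,"y":2.4,"z":-2,"rx":-38,"ry":21.4,"rz":73.2},
    {"x":-12.6,"y":2.4,"z":-2,"rx":-38,"ry":21.4,"rz":73.2},
    {"x":-12.6,"y":2.4,"z":-2,"rx":-38,"ry":21.4,"rz":73.2},
    {"x":-12.6,"y":2.4,"z":-2,"rx":-38,"ry":21.4,"rz":73.2},
    {"x":-12.6,"y":2.4,"z":-2,"rx":-38,"ry":21.4,"rz":73.2}
  ]
}}

```text
invalid input
```

```bash
python3 - <<'E'
from h import *
print(r.state()["q"])
plan([486.5,218.8,86.6],tool(33,35))
E
```

```text
[ 0.36454587  0.11526225  1.90401208  0.38449541  0.92661874 -0.30455235]
xyz cm [-15.74   0.82   8.92] rxyz [-38.   21.4  73.2] n 3.6 9.9
```

{"method": "step_arm", "body": {
  "moves": [
    {"x":-12.6,"y":2.4,"z":-2,"rx":-38,"ry":21.4,"rz":73.2,"fingers":-1},
    {"x":-12.6,"y":2.4,"z":-2,"rx":-38,"ry":21.4,"rz":73.2,"fingers":-1},
    {"x":-12.6,"y":2.4,"z":-2,"rx":-38,"ry":21.4,"rz":73.2,"fingers":-1},
    {"x":-12.6,"y":2.4,"z":-2,"rx":-38,"ry":21.4,"rz":73.2,"fingers":-1},
    {"x":-12.6,"y":2.4,"z":-2,"rx":-38,"ry":21.4,"rz":73.2,"fingers":-1}
  ]
}}

```text
t: 1.1
eef_pos: [476.5, 210.2, 200.3]
orientation: [-2.176, -1.715, -0.994]
ft_force: [-0.1, 1.1, -0.1]
width: 85.3
```

```bash
python3 - <<'E'
from h import *
print(r.state()["q"])
plan([486.5,218.8,86.6],tool(33,35))
E
```

```text
[-0.09165381  0.13306443  2.14053939  1.00203176  0.73947869 -0.58343961]
xyz cm [-6.15 -2.12  9.42] rxyz [-18.7  10.7  36.1] n 2.3 4.9
```

{"method": "step_arm", "body": {
  "moves": [
    {"x":-6.1,"y":-2.1,"z":9.4,"rx":-18.7,"ry":10.7,"rz":36.1,"fingers":-1},
    {"x":-6.1,"y":-2.1,"z":9.4,"rx":-18.7,"ry":10.7,"rz":36.1,"fingers":-1},
    {"x":-6.1,"y":-2.1,"z":9.4,"rx":-18.7,"ry":10.7,"rz":36.1,"fingers":-1},
    {"x":-6.1,"y":-2.1,"z":9.4,"rx":-18.7,"ry":10.7,"rz":36.1,"fingers":-1},
    {"x":-6.1,"y":-2.1,"z":9.4,"rx":-18.7,"ry":10.7,"rz":36.1,"fingers":-1}
  ]
}}

```text
t: 1.6
eef_pos: [531.1, 221.0, 102.4]
orientation: [-2.41, -1.056, -1.12]
ft_force: [0.4, -0.3, 1.1]
width: 85.6
```

```bash
python3 - <<'E'
from h import *
print(r.state()["q"])
plan([486.5,218.8,86.6],tool(33,35))
E
```

```text
[-0.0412703   0.44664885  2.32603808  2.00328458  0.63707294 -1.18532759]
xyz cm [-3.22 -3.14 -1.5 ] rxyz [-8.5  6.  10.3] n 0.9 1.7
```

```bash
cat > kin.py <<'E'
from h import *
from scipy.optimize import least_squares
Q=[[1.04952,.307594,1.507666,0,1.328393,-.07345],[ 0.36454587,0.11526225,1.90401208,0.38449541,0.92661874,-0.30455235],[-0.09165381,0.13306443,2.14053939,1.00203176,0.73947869,-0.58343961],[-0.0412703,0.44664885,2.32603808,2.00328458,0.63707294,-1.18532759]]
P=[[248.6,517.7,230.4],[397.4,316,210.8],[476.5,210.2,200.3],[531.1,221,102.4]]
def fk(q,k):
    h,a1,L2,a3,L3,Lt=k
    e=lambda ax,a:R.from_rotvec(np.eye(3)[ax]*a)
    A=e(2,q[0]);p=A.apply([a1,0,h]);A=A*e(1,q[1]);p=p+A.apply([0,0,L2]);A=A*e(1,q[2])
    p=p+A.apply([a3,0,L3]);A=A*e(2,q[3])*e(1,q[4]);p=p+A.apply([0,0,Lt]);return p,A*e(2,q[5])
E
python3 - <<'E'
from kin import *
f=lambda k:np.concatenate([fk(q,k)[0]-p for q,p in zip(Q,P)])
s=least_squares(f,[200,0,450,0,400,250]);print(s.x.round(1),f(s.x).round(1))
np.save("k.npy",s.x)
lo=[-3.12,-1.05,.14,-1.42,.1,-2.68];hi=[3.12,2.28,2.33,4.57,2.73,2.68]
def ik(p,T,q4=0):
    def g(q):
        a,b=fk(q,s.x);return np.r_[(a-p)/100,((b*R0).inv()*T).as_rotvec()]
    return least_squares(g,[np.arctan2(p[1],p[0]),.2,1.8,q4,1,1.5],bounds=(lo,hi))
# tool offset between joint-model frame and tool frame
R0=fk(Q[0],s.x)[1].inv()*R.from_rotvec([-.69744583,-3.06256937,.00308923]);print(R0.as_rotvec())
z=np.load("plug.npz");O,u=z["O"],z["u"];S=O+44*u;N=np.array([557.3,-79,115])
for b in (22,30,35,40,45,50):
    T=tool(33,13+b);t=T.as_matrix()[:,2]
    out=[]
    for back in (90,0):
        x=ik(S+19*t-back*t,T);out.append((round(x.cost,4),x.x.round(2)))
    for hd in (-8,):
        T2=tool(hd,90+b);t2=T2.as_matrix()[:,2];x=ik(N+[0,0,120+44]+19*t2,T2);out.append((round(x.cost,4),x.x.round(2)))
        x=ik(N+[0,0,20+44]+19*t2,T2);out.append((round(x.cost,4),x.x.round(2)))
    print(b,*out,sep="\n  ")
E
```

```text
[265.9 -65.5 693.3 130.2 474.5 455.3] [ 36.4 -21.4  -0.2   7.4 -15.4  -1.9  -0.5   5.7   3.2   0.1   3.2  -1.2]
[-6.50252485e-06  4.33836641e-06  1.57079702e+00]
22
  (np.float64(0.0363), array([ 0.01,  0.38,  2.33,  1.85,  0.52, -0.8 ]))
  (np.float64(0.0141), array([ 0.16,  0.6 ,  2.33,  2.49,  0.65, -1.33]))
  (np.float64(0.0), array([-0.14,  0.51,  1.19, -0.  ,  1.83,  1.57]))
  (np.float64(0.0), array([-0.14,  0.57,  1.3 , -0.  ,  1.66,  1.57]))
30
  (np.float64(0.0083), array([ 0.17,  0.32,  2.33,  2.05,  0.34, -0.82]))
  (np.float64(0.0012), array([ 0.27,  0.57,  2.33,  2.69,  0.55, -1.4 ]))
  (np.float64(0.0), array([-0.14,  0.6 ,  1.09, -0.  ,  1.98,  1.57]))
  (np.float64(0.0), array([-0.14,  0.66,  1.19, -0.  ,  1.82,  1.57]))
35
  (np.float64(0.0006), array([ 0.24,  0.31,  2.33,  2.2 ,  0.28, -0.91]))
  (np.float64(0.0), array([ 0.3 ,  0.54,  2.31,  2.72,  0.45, -1.39]))
  (np.float64(0.0), array([-0.14,  0.65,  1.03, -0.  ,  2.07,  1.57]))
  (np.float64(0.0), array([-0.14,  0.72,  1.12, -0.  ,  1.91,  1.57]))
40
  (np.float64(0.0), array([ 0.28,  0.28,  2.27,  1.76,  0.18, -0.43]))
  (np.float64(0.0), array([ 0.33,  0.48,  2.23,  2.51,  0.25, -1.15]))
  (np.float64(0.0), array([-0.14,  0.71,  0.97, -0.  ,  2.16,  1.57]))
  (np.float64(0.0), array([-0.14,  0.77,  1.06, -0.  ,  2.01,  1.57]))
45
  (np.float64(0.0), array([0.32, 0.25, 2.18, 0.7 , 0.21, 0.66]))
  (np.float64(0.0), array([ 0.35,  0.45,  2.16,  1.69,  0.12, -0.32]))
  (np.float64(0.0), array([-0.14,  0.76,  0.91, -0.  ,  2.25,  1.57]))
  (np.float64(0.0), array([-0.14,  0.83,  1.  , -0.  ,  2.1 ,  1.57]))
50
  (np.float64(0.0), array([0.34, 0.25, 2.09, 0.3 , 0.36, 1.08]))
  (np.float64(0.0), array([0.37, 0.43, 2.09, 0.53, 0.19, 0.86]))
  (np.float64(0.0), array([-0.14,  0.82,  0.86, -0.  ,  2.33,  1.57]))
  (np.float64(0.0), array([-0.14,  0.88,  0.94, -0.  ,  2.19,  1.57]))
```

```bash
python3 - <<'E'
from h import *
c=r.calibration("top")
print("screen",at_z(c,413,121,260),at_z(c,590,125,260),at_z(c,393,167,0),at_z(c,525,178,0))
z=np.load("plug.npz");O,u=z["O"],z["u"];S=O+44*u;T=tool(33,65);t=T.as_matrix()[:,2]
print(S+19*t-90*t); plan(S+19*t-90*t,T);print(r.state()["q"])
E
```

```text
screen [785.98246516 -37.12127423 260.        ] [ 784.09960324 -321.21811267  260.        ] [791.10824364 -41.78277825   0.        ] [ 771.43236231 -327.79073335    0.        ]
[510.16347934 234.08945796 110.24569927]
xyz cm [ 0.34 -2.38 -0.98] rxyz [ -5.6 -23.9  12.2] n 0.5 3.2
[-0.0412703   0.44664885  2.32603808  2.00328458  0.63707294 -1.18532759]
```

{"method": "step_arm", "body": {
  "moves": [
    {"x":0.3,"y":-2.4,"z":-1,"rx":-5.6,"ry":-23.9,"rz":12.2,"fingers":-1},
    {"x":0.3,"y":-2.4,"z":-1,"rx":-5.6,"ry":-23.9,"rz":12.2,"fingers":-1},
    {"x":0.3,"y":-2.4,"z":-1,"rx":-5.6,"ry":-23.9,"rz":12.2,"fingers":-1},
    {"x":0.3,"y":-2.4,"z":-1,"rx":-5.6,"ry":-23.9,"rz":12.2,"fingers":-1},
    {"x":0.3,"y":-2.4,"z":-1,"rx":-5.6,"ry":-23.9,"rz":12.2,"fingers":-1}
  ]
}}

```text
t: 2.1
eef_pos: [496.1, 243.8, 101.9]
orientation: [-2.606, -0.971, -0.775]
ft_force: [-0.4, 0.6, 0.1]
width: 85.2
```

```bash
python3 - <<'E'
from h import *
z=np.load("plug.npz");O,u,n,y=z["O"],z["u"],z["n"],z["y"];S=O+44*u;T=tool(33,65);t=T.as_matrix()[:,2]
plan(S+19*t-90*t,T);s=r.state();print(s["q"],s["orientation"],s["eef_pos"])
c=r.calibration("wrist");im=r.snapshot("wrist")[:,:,::-1].copy()
cv2.imwrite("pics/w1raw.png",im)
P=[]
for zz in (10,66):
  for sx in(-13,13):
    for sy in (-13,13):P.append(O+zz*u+sx*n+sy*y)
for q in projw(c,P): cv2.circle(im,tuple(int(a) for a in q),2,(0,0,255),-1)
print(projw(c,P)[4:].round(1))
cv2.imwrite("pics/w1.png",im)
E
```

```text
xyz cm [ 0.85  1.62 -0.53] rxyz [-6.8 -9.   6.2] n 0.4 1.5
[ 0.1441144   0.31178495  2.18793767  1.19210186  0.37961861 -0.07489377] [-2.60612265 -0.97132127 -0.77520856] [496.0801333  243.78044996 101.86416533]
[[375.9 313.2]
 [333.8 307.5]
 [381.8 298.2]
 [334.8 291.8]]
```

View pics/w1.png

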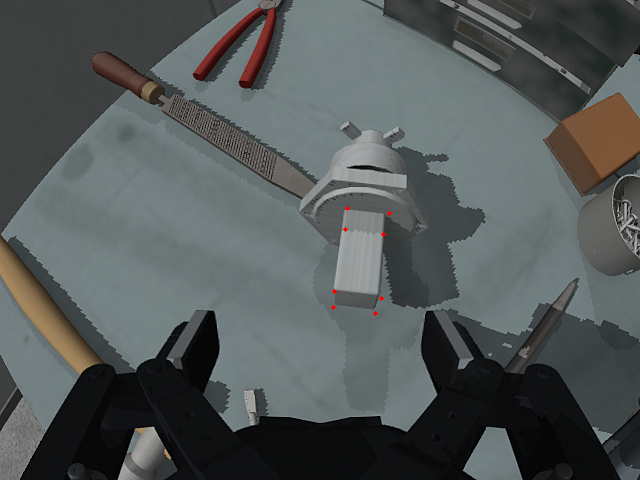

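The wrist view shows the stem end at about (335-382, 292-310). The model projection lands on it within about 2 px. I'll go in and grasp.

```bash
python3 - <<'E'
from h import *
z=np.load("plug.npz");O,u=z["O"],z["u"];S=O+44*u;T=tool(33,65);t=T.as_matrix()[:,2]
plan(S-70*t,T);plan(S+19*t,T)
E
```

```text
xyz cm [ 0.69  1.58 -0.42] rxyz [-6.7 -9.   6.1] n 0.4 1.5
xyz cm [-0.75  2.54  8.31] rxyz [-6.7 -9.   6.1] n 1.7 1.5
```

{"method": "step_arm", "body": {
  "moves": [
    {"x":0.7,"y":1.6,"z":-0.4,"rx":-6.7,"ry":-9,"rz":6.1,"fingers":-1},
    {"x":0.7,"y":1.6,"z":-0.4,"rx":-6.7,"ry":-9,"rz":6.1,"fingers":-1},
    {"x":0.5,"y":1.7,"z":1.5,"rx":-6.7,"ry":-9,"rz":6.1,"fingers":-1},
    {"x":0.1,"y":1.9,"z":3.5,"rx":-6.7,"ry":-9,"rz":6.1,"fingers":-1},
    {"x":-0.2,"y":2.2,"z":5.5,"rx":-6.7,"ry":-9,"rz":6.1,"fingers":-1}
  ]
}}

```text
t: 2.65
eef_pos: [533.8, 249.5, 56.5]
orientation: [-2.83, -0.841, -0.633]
ft_force: [0.3, 0.3, 0.6]
width: 85.4
```

```bash
python3 - <<'E'
from h import *
z=np.load("plug.npz");O,u=z["O"],z["u"];S=O+44*u;T=tool(33,65);t=T.as_matrix()[:,2]
plan(S+19*t,T);print(r.state()["q"])
E
```

```text
xyz cm [-0.3   0.    2.94] rxyz [ 0.1 -0.2  0.1] n 0.6 0.0
[0.29012259 0.40706695 2.05949856 0.45020022 0.27694833 0.87389597]
```

{"method": "step_arm", "body": {
  "moves": [
    {"x":-0.3,"y":0,"z":2.9,"fingers":-1},
    {"x":-0.3,"y":0,"z":2.9,"fingers":-1},
    {"x":-0.3,"y":0,"z":2.9,"fingers":0},
    {"x":-0.3,"y":0,"z":2.9,"fingers":1},
    {"x":-0.3,"y":0,"z":2.9,"fingers":1}
  ],
  "newtons": 40
}}

```text
invalid input
```

{"method": "step_arm", "body": {
  "moves": [
    {"x":0,"fingers":1},
    {"x":0,"fingers":1},
    {"x":0,"fingers":1}
  ],
  "newtons": 80
}}

```text
invalid input
```

```bash
python3 - <<'E'
from h import *
T=tool(33,65);s,p,R0=pose();print(s["q"],s["width"],s["ft_force"])
plan(p+[0,0,200],T)
E
```

```text
[0.29012259 0.40706695 2.05949856 0.45020022 0.27694833 0.87389597] 85.43530998739857 [0.34765239 0.30996376 0.60830758]
xyz cm [  8.52   0.04 -18.1 ] rxyz [ 0.1 -0.2  0.1] n 4.0 0.0
```

{"method": "step_arm", "body": {
  "moves": [
    {"x":-0.3,"y":0,"z":2.9,"rx":0,"ry":0,"rz":0,"fingers":-1},
    {"x":-0.3,"y":0,"z":2.9,"rx":0,"ry":0,"rz":0,"fingers":-1},
    {"x":-0.3,"y":0,"z":2.9,"rx":0,"ry":0,"rz":0,"fingers":0},
    {"x":-0.3,"y":0,"z":2.9,"rx":0,"ry":0,"rz":0,"fingers":1},
    {"x":-0.3,"y":0,"z":2.9,"rx":0,"ry":0,"rz":0,"fingers":1}
  ],
  "newtons": 40
}}

```text
t: 3.15
eef_pos: [541.8, 254.4, 30.3]
orientation: [-2.829, -0.84, -0.636]
ft_force: [1.1, -1.1, 0.1]
width: 43.5
```

{"method": "step_arm", "body": {
  "moves": [
    {"x":0,"y":0,"z":0,"rx":0,"ry":0,"rz":0,"fingers":1},
    {"x":0,"y":0,"z":0,"rx":0,"ry":0,"rz":0,"fingers":1},
    {"x":0,"y":0,"z":0,"rx":0,"ry":0,"rz":0,"fingers":1}
  ],
  "newtons": 80
}}

```text
t: 3.45
eef_pos: [542.0, 254.2, 31.6]
orientation: [-2.829, -0.84, -0.639]
ft_force: [-3.5, -2.2, 7.3]
width: 25.0
```

```bash
python3 - <<'E'
from h import *
T=tool(33,65);s,p,R0=pose();print(s["q"],s["width"],s["ft_force"])
plan([545,250,100],T);plan([545,200,250],tool(33,100))
E
```

```text
[0.29515199 0.46337872 2.06521187 0.56996277 0.21811078 0.75496727] 24.95393399758745 [-3.46781384 -2.17205146  7.25640756]
xyz cm [ 2.95  0.53 -6.17] rxyz [ 0.1 -0.4  0.1] n 1.4 0.0
xyz cm [  6.92   4.77 -20.88] rxyz [  0.2 -35.4   0.1] n 4.5 4.1
```

```bash
cat >> h.py <<'E'
def place(Oworld,uw,heading):
    """TCP pose putting plug origin at Oworld with axis up"""
    g=np.load("grip.npz");b=np.degrees(g["b"]); T=tool(heading,90+b)
    return np.asarray(Oworld)-T.apply(g["Ot"]),T
E
python3 - <<'E'
from h import *
z=np.load("plug.npz");s,p,R0=pose();O,u=z["O"],z["u"]
Ot=R0.inv().apply(O-p);ut=R0.inv().apply(u);print(Ot,ut)
Ot[1]=0;b=np.arctan2(abs(ut[0]),-ut[2]);print(np.degrees(b));np.savez("grip.npz",Ot=Ot,b=b)
plan([540,240,130],tool(33,65));plan([545,200,280],tool(33,110))
P,T=place([557.3,-79,115+110],None,33);print(P,T.as_rotvec(),T.apply(ut))
E
```

```text
[33.68689587 -0.4500888  11.14891233] [-7.83732036e-01  1.62239941e-05 -6.21099103e-01]
51.60355868744081
xyz cm [ 3.37  1.11 -9.29] rxyz [ 0.1 -0.4  0.1] n 2.0 0.0
xyz cm [  8.2    4.77 -23.59] rxyz [  0.2 -45.4   0.1] n 5.1 5.3
[547.08068083 -85.63650347 258.32607893] [ 2.51725388  0.74564457 -1.21698451] [ 8.83622050e-06 -1.36065864e-05  1.00000000e+00]
```

{"method": "step_arm", "body": {
  "moves": [
    {"x":1.7,"y":0.5,"z":-4.6,"rx":0,"ry":0,"rz":0,"fingers":1},
    {"x":3.4,"y":1.1,"z":-9.3,"rx":0,"ry":-8,"rz":0,"fingers":1},
    {"x":5,"y":2,"z":-13,"rx":0,"ry":-16,"rz":0,"fingers":1},
    {"x":6.6,"y":3,"z":-17,"rx":0,"ry":-24,"rz":0,"fingers":1},
    {"x":8.2,"y":4,"z":-21,"rx":0,"ry":-32,"rz":0,"fingers":1}
  ],
  "newtons": 80
}}

```text
t: 3.95
eef_pos: [546.3, 226.1, 206.2]
orientation: [-2.99, -0.899, -0.064]
ft_force: [1.3, 0.5, -4.8]
width: 24.7
```

```bash
python3 - <<'E'
from h import *
s,p,R0=pose();print(s["q"],s["width"],s["ft_force"])
P,T=place([557.3,-79,115+120],None,33);plan(P,T);P,T=place([557.3,-79,115+120],None,15);plan(P,T)
E
```

```text
[0.30973857 0.32761433 1.5426573  0.01890066 1.23007301 1.29028117] 24.722044823213054 [ 1.27247598  0.47039631 -4.83747578]
xyz cm [-16.83  26.    -7.12] rxyz [ -0.1 -54.2   0.6] n 6.4 6.3
xyz cm [-16.77  25.63  -7.12] rxyz [  7.6 -53.6  17.6] n 6.3 6.6
```

{"method": "step_arm", "body": {
  "moves": [
    {"x":-16.8,"y":26,"z":-7.1,"rx":0,"ry":-54.2,"rz":0.6,"fingers":1},
    {"x":-16.8,"y":26,"z":-7.1,"rx":0,"ry":-54.2,"rz":0.6,"fingers":1},
    {"x":-16.8,"y":26,"z":-7.1,"rx":0,"ry":-54.2,"rz":0.6,"fingers":1},
    {"x":-16.8,"y":26,"z":-7.1,"rx":0,"ry":-54.2,"rz":0.6,"fingers":1},
    {"x":-16.8,"y":26,"z":-7.1,"rx":0,"ry":-54.2,"rz":0.6,"fingers":1}
  ]
}}

```text
t: 4.45
eef_pos: [548.1, -19.2, 255.2]
orientation: [2.666, 0.792, -0.979]
ft_force: [0.6, -0.0, -2.8]
width: 25.0
```

```bash
python3 - <<'E'
from h import *
s,p,R0=pose();print(s["q"],s["width"],s["ft_force"])
P,T=place([557.3,-79,115+100],None,33);plan(P,T)
E
```

```text
[ 0.09121736  0.60559008  1.15372602 -0.33654136  2.00406247  1.04075514] 24.990701819416945 [ 0.5881559  -0.04447874 -2.76099166]
xyz cm [-2.39  5.51  2.91] rxyz [ -0.1 -11.3   0.1] n 1.3 1.3
```

{"method": "step_arm", "body": {
  "moves": [
    {"x":-2.4,"y":5.5,"z":2.9,"rx":-0.1,"ry":-11.3,"rz":0.1,"fingers":1},
    {"x":-2.4,"y":5.5,"z":2.9,"rx":-0.1,"ry":-11.3,"rz":0.1,"fingers":1},
    {"x":-2.4,"y":5.5,"z":2.9,"rx":-0.1,"ry":-11.3,"rz":0.1,"fingers":1},
    {"x":-2.4,"y":5.5,"z":2.9,"rx":-0.1,"ry":-11.3,"rz":0.1,"fingers":1}
  ]
}}

```text
t: 4.85
eef_pos: [546.9, -85.4, 247.4]
orientation: [2.519, 0.747, -1.218]
ft_force: [0.5, 0.3, -1.9]
width: 25.3
```

```bash
cat > look.py <<'E'
import sys
from h import *
tag,x,y,zo,y0=sys.argv[1],*map(float,sys.argv[2:6])   # plug model origin x y height, heading of plug +x (deg)
outs=[]
a=np.radians(y0);n=np.array([np.cos(a),np.sin(a),0]);v=np.array([-n[1],n[0],0]);u=np.array([0,0,1.]);O=np.array([x,y,zo])
P=[O+z*u+74/3**.5*(np.cos(t)*n+np.sin(t)*v) for z in(0,10) for t in np.radians(30+60*np.arange(6))]
P+=[O+z*u+sx*n+sy*v for z in(10,66) for sx in(-13,13) for sy in(-13,13)]
P+=[O-58*u+29*(np.cos(t)*n+np.sin(t)*v) for t in np.radians(45+90*np.arange(4))]
for nm in ("scene","top"):
    c=r.calibration(nm);im=r.snapshot(nm)[:,:,::-1].copy()
    cx,cy=proj(c,[x,y,(115+zo)/2+20])[0].astype(int);w=65 if nm=="scene" else 55
    x0,y0_=max(cx-w,0),max(cy-w,0);o=cv2.resize(im[y0_:y0_+2*w,x0:x0+2*w],(400,400),interpolation=cv2.INTER_CUBIC);s=400/(2*w)
    cl=o.copy()
    for q in proj(c,P):cv2.circle(o,tuple(int(t) for t in (q-[x0,y0_])*s),2,(0,0,255),-1)
    T=[[557.3+R_*np.cos(t),-79+R_*np.sin(t),115] for R_ in(30.5,42) for t in np.linspace(0,6.28,36)]
    for q in proj(c,T):cv2.circle(o,tuple(int(t) for t in (q-[x0,y0_])*s),1,(0,255,0),-1)
    outs.append(o)
cv2.imwrite(f"pics/{tag}.png",np.hstack(outs))
E
python3 - <<'E'
from h import *
s,p,R0=pose();g=np.load("grip.npz");print(s["q"],p,"O",p+R0.apply(g["Ot"]))
P,T=place([557.3,-79,115+100],None,33);plan(P,T)
E
python3 look.py hang 557.3 -79 215 33
```

```text
[ 0.03831369  0.69995001  1.11996414 -0.47989026  2.09383508  0.96018112] [546.92614018 -85.37721552 247.42110887] O [557.12523411 -78.6722506  214.10253855]
xyz cm [-0.07  0.03 -0.06] rxyz [-0.1 -0.   0.1] n 0.0 0.0
```

View pics/hang.png

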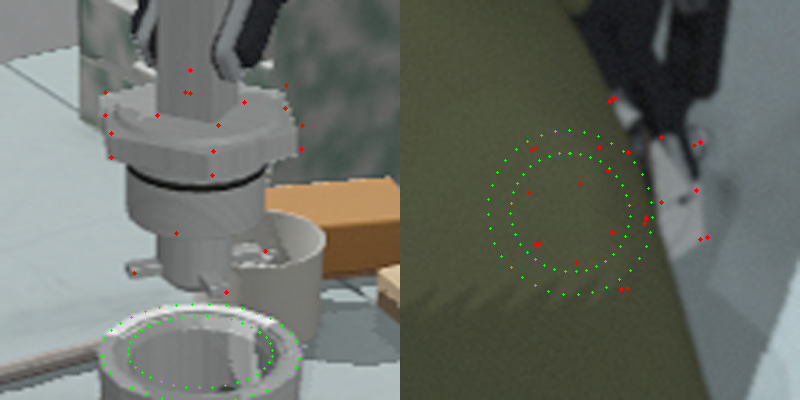

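```bash
python3 - <<'E'
from h import *
c=r.calibration("scene");im=r.snapshot("scene")[:,:,::-1]
print(proj(c,[557.3,-79,215]))
x0,y0=315,182
o=cv2.resize(im[y0:y0+100,x0:x0+100],(600,600),interpolation=cv2.INTER_CUBIC);cv2.imwrite("pics/hang2.png",o);cv2.imwrite("pics/hang_full.png",im)
E
```

```text
[[356.4432389 210.9660389]]
```

View pics/hang2.png

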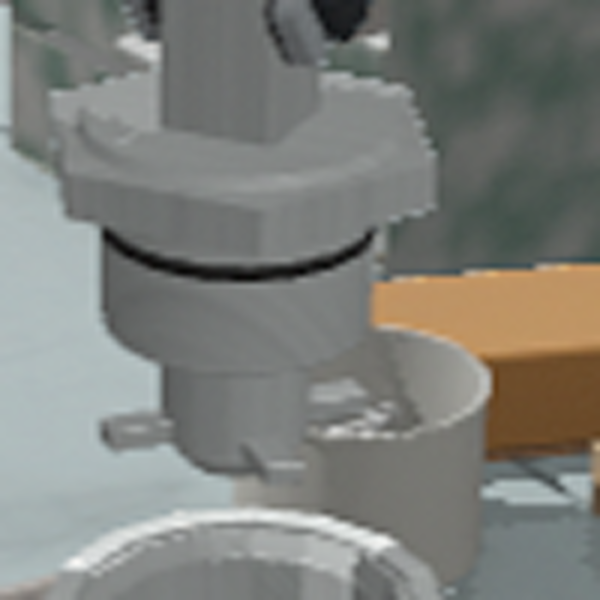

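```bash
cat > fit.py <<'E'
from h import *
from scipy.optimize import least_squares
c=r.calibration("scene")
def hexc(k,z): a=np.radians(30+60*k);return [74/3**.5*np.cos(a),74/3**.5*np.sin(a),z]
def lug(k,z=-55.5): a=np.radians(45+90*k);return [29*np.cos(a),29*np.sin(a),z]
cand=[hexc(k,z) for z in(0,10) for k in range(6)]+[lug(k) for k in range(4)]+[[a,b,10] for a in(-13,13) for b in(-13,13)]
cand=np.array(cand,float)
def fit(px,kinds,O0,y0):
    R0=R.from_euler("z",np.radians(y0))
    M=[]
    for p,k in zip(px,kinds):
        S={"t":range(6,12),"b":range(0,6),"l":range(12,16),"s":range(16,20)}[k]
        q=proj(c,np.asarray(O0)+R0.apply(cand));j=min(S,key=lambda i:np.linalg.norm(q[i]-p));M.append(j)
    print(M)
    f=lambda v:((proj(c,v[:3]+(R.from_rotvec(v[3:])*R0).apply(cand[M]))-px)).ravel()
    s=least_squares(f,[*O0,0,0,0],loss="soft_l1");w=R.from_rotvec(s.x[3:])
    print("O",s.x[:3].round(1),"axis",(w.apply([0,0,1])).round(3),"yaw",np.degrees(s.x[5]).round(1)+y0);print(f(s.x).reshape(-1,2).round(1).tolist())
    return s.x
E
python3 - <<'E'
from fit import *
px=np.array([(50,95),(65,178),(265,207),(435,155),(415,88),(263,257),(70,217),(435,207),(160,130),(268,143),(320,115),(104,432),(300,466)])/6+[315-.4,182-.4]
fit(px,"tttttbbbssslll"[:11]+"ll",[557.3,-79,215],33)
m=fit(px[:11],"tttttbbbsss",[557.3,-79,215],33)
E
```

```text
[7, 8, 9, 10, 11, 3, 2, 4, 17, 16, 18, 13, 14]
O [558.6 -72.8 213.8] axis [0.004 0.001 1.   ] yaw 33.4
[[0.6, -0.1], [0.3, -1.0], [-0.2, -0.1], [0.2, 0.4], [-1.8, -1.2], [0.1, -0.6], [-0.4, 0.2], [-0.1, -0.6], [-0.7, 1.2], [0.9, 2.3], [0.6, -0.3], [1.0, 0.2], [-1.8, 0.7]]
[7, 8, 9, 10, 11, 3, 2, 4, 17, 16, 18]
O [557.  -75.3 214.8] axis [0.009 0.007 1.   ] yaw 33.2
[[0.6, 0.0], [0.1, -1.1], [-0.3, -0.1], [0.3, 0.6], [-1.5, -0.8], [-0.0, -0.5], [-0.6, 0.2], [0.1, -0.3], [-0.7, 1.2], [0.9, 2.4], [0.7, -0.1]]
```

```bash
python3 - <<'E'
from h import *
for h in (62,52,42):
    P,T=place([557.3,-80.5,115+h],None,33);plan(P,T)
E
```

```text
xyz cm [2.97 0.22 2.56] rxyz [ 0.1 -0.2  0.1] n 0.8 0.0
xyz cm [3.75 0.22 3.18] rxyz [ 0.1 -0.2  0.1] n 1.0 0.0
xyz cm [4.53 0.22 3.81] rxyz [ 0.1 -0.2  0.1] n 1.2 0.0
```

{"method": "step_arm", "body": {
  "moves": [
    {"x":1.5,"y":0.2,"z":1.3,"rx":0,"ry":0,"rz":0,"fingers":1},
    {"x":2.97,"y":0.22,"z":2.56,"rx":0,"ry":0,"rz":0,"fingers":1},
    {"x":3.35,"y":0.22,"z":2.87,"rx":0,"ry":0,"rz":0,"fingers":1},
    {"x":3.75,"y":0.22,"z":3.18,"rx":0,"ry":0,"rz":0,"fingers":1},
    {"x":3.75,"y":0.22,"z":3.18,"rx":0,"ry":0,"rz":0,"fingers":1}
  ]
}}

```text
t: 5.5
eef_pos: [547.2, -86.7, 200.8]
orientation: [2.518, 0.749, -1.211]
ft_force: [0.8, 0.2, -3.1]
width: 24.9
```

```bash
python3 - <<'E'
from h import *
s,p,R0=pose();g=np.load("grip.npz");print(s["ft_force"],s["torque"],"O",p+R0.apply(g["Ot"]))
for h in (40,30,26,22):
    P,T=place([557.3,-80.5,115+h],None,33);plan(P,T)
E
```

```text
[ 0.75978899  0.22105009 -3.12887629] [ 0.3709719  -0.65382837 -0.02308864] O [557.48485476 -79.9699249  167.51002108]
xyz cm [0.95 0.03 0.8 ] rxyz [ 0.1 -0.2  0.1] n 0.2 0.0
xyz cm [1.74 0.03 1.43] rxyz [ 0.1 -0.2  0.1] n 0.4 0.0
xyz cm [2.05 0.03 1.68] rxyz [ 0.1 -0.2  0.1] n 0.5 0.0
xyz cm [2.36 0.03 1.93] rxyz [ 0.1 -0.2  0.1] n 0.6 0.0
```

{"method": "step_arm", "body": {
  "moves": [
    {"x":0.5,"y":0.02,"z":0.4,"rx":0,"ry":0,"rz":0,"fingers":1},
    {"x":0.95,"y":0.03,"z":0.8,"rx":0,"ry":0,"rz":0,"fingers":1},
    {"x":0.95,"y":0.03,"z":0.8,"rx":0,"ry":0,"rz":0,"fingers":1}
  ]
}}

```text
t: 5.8
eef_pos: [546.8, -87.1, 187.7]
orientation: [2.518, 0.75, -1.212]
ft_force: [-0.5, 1.0, -2.8]
width: 24.8
```

```bash
python3 - <<'E'
from h import *
s,p,R0=pose();g=np.load("grip.npz");print(s["ft_force"],s["torque"],"O",p+R0.apply(g["Ot"]))
for h in (36,32,30,26,24):
    P,T=place([557.3,-80.5,115+h],None,33);plan(P,T)
E
```

```text
[-0.47637981  0.98183832 -2.84827699] [ 0.37831084 -0.6719816  -0.02214407] O [557.13210143 -80.36568526 154.40121317]
xyz cm [0.27 0.02 0.2 ] rxyz [ 0.1 -0.2  0.1] n 0.1 0.0
xyz cm [0.59 0.02 0.45] rxyz [ 0.1 -0.2  0.1] n 0.1 0.0
xyz cm [0.74 0.02 0.57] rxyz [ 0.1 -0.2  0.1] n 0.2 0.0
xyz cm [1.06 0.02 0.82] rxyz [ 0.1 -0.2  0.1] n 0.3 0.0
xyz cm [1.21 0.02 0.94] rxyz [ 0.1 -0.2  0.1] n 0.3 0.0
```

{"method": "step_arm", "body": {
  "moves": [
    {"x":0.27,"y":0.02,"z":0.2,"rx":0,"ry":0,"rz":0,"fingers":1},
    {"x":0.59,"y":0.02,"z":0.45,"rx":0,"ry":0,"rz":0,"fingers":1},
    {"x":0.74,"y":0.02,"z":0.57,"rx":0,"ry":0,"rz":0,"fingers":1},
    {"x":0.9,"y":0.02,"z":0.7,"rx":0,"ry":0,"rz":0,"fingers":1},
    {"x":0.9,"y":0.02,"z":0.7,"rx":0,"ry":0,"rz":0,"fingers":1}
  ]
}}

```text
t: 6.3
eef_pos: [547.0, -87.2, 175.9]
orientation: [2.518, 0.75, -1.213]
ft_force: [-0.1, 0.1, -2.7]
width: 25.0
```

```bash
python3 - <<'E'
from h import *
s,p,R0=pose();g=np.load("grip.npz");print(s["ft_force"],s["torque"],"O",p+R0.apply(g["Ot"]))
for h in (26,24,22,18,14,10):
    P,T=place([557.3,-80.5,115+h],None,33);plan(P,T)
E
```

```text
[-0.05042043  0.0561383  -2.65146758] [ 0.37688076 -0.60418149  0.01339122] O [557.23397973 -80.48608651 142.65498626]
xyz cm [0.14 0.   0.09] rxyz [ 0.1 -0.2  0.1] n 0.0 0.0
xyz cm [0.29 0.   0.21] rxyz [ 0.1 -0.2  0.1] n 0.1 0.0
xyz cm [0.45 0.   0.34] rxyz [ 0.1 -0.2  0.1] n 0.1 0.0
xyz cm [0.76 0.   0.59] rxyz [ 0.1 -0.2  0.1] n 0.2 0.0
xyz cm [1.07 0.   0.84] rxyz [ 0.1 -0.2  0.1] n 0.3 0.0
xyz cm [1.39 0.   1.09] rxyz [ 0.1 -0.2  0.1] n 0.4 0.0
```

{"method": "step_arm", "body": {
  "moves": [
    {"x":0.14,"y":0,"z":0.1,"rx":0,"ry":0,"rz":0,"fingers":1},
    {"x":0.22,"y":0,"z":0.16,"rx":0,"ry":0,"rz":0,"fingers":1},
    {"x":0.3,"y":0,"z":0.22,"rx":0,"ry":0,"rz":0,"fingers":1},
    {"x":0.38,"y":0,"z":0.28,"rx":0,"ry":0,"rz":0,"fingers":1},
    {"x":0.38,"y":0,"z":0.28,"rx":0,"ry":0,"rz":0,"fingers":1}
  ]
}}

```text
t: 6.8
eef_pos: [547.1, -87.1, 171.1]
orientation: [2.518, 0.75, -1.213]
ft_force: [-0.3, -0.3, -3.0]
width: 24.6
```

```bash
python3 - <<'E'
from h import *
s,p,R0=pose();g=np.load("grip.npz");print(s["ft_force"],s["torque"],"O",p+R0.apply(g["Ot"]))
for h in (20,18,14,12,10):
    P,T=place([557.3,-80.5,115+h],None,33);plan(P,T)
E
```

```text
[-0.31685224 -0.32663394 -2.96742754] [ 0.36752571 -0.59231584  0.01324246] O [557.34942525 -80.34592442 137.80262834]
xyz cm [0.21 0.01 0.18] rxyz [ 0.1 -0.2  0.1] n 0.1 0.0
xyz cm [0.37 0.01 0.3 ] rxyz [ 0.1 -0.2  0.1] n 0.1 0.0
xyz cm [0.68 0.01 0.55] rxyz [ 0.1 -0.2  0.1] n 0.2 0.0
xyz cm [0.84 0.01 0.67] rxyz [ 0.1 -0.2  0.1] n 0.2 0.0
xyz cm [1.   0.01 0.8 ] rxyz [ 0.1 -0.2  0.1] n 0.3 0.0
```

At 22.8 mm with no load, so it may be clear of the caps. I'll continue gently.

{"method": "step_arm", "body": {
  "moves": [
    {"x":0.1,"y":0,"z":0.08,"rx":0,"ry":0,"rz":0,"fingers":1},
    {"x":0.2,"y":0,"z":0.16,"rx":0,"ry":0,"rz":0,"fingers":1},
    {"x":0.3,"y":0,"z":0.24,"rx":0,"ry":0,"rz":0,"fingers":1},
    {"x":0.38,"y":0,"z":0.3,"rx":0,"ry":0,"rz":0,"fingers":1},
    {"x":0.38,"y":0,"z":0.3,"rx":0,"ry":0,"rz":0,"fingers":1}
  ]
}}

```text
t: 7.3
eef_pos: [547.1, -87.0, 166.1]
orientation: [2.518, 0.75, -1.214]
ft_force: [0.5, 0.2, -3.1]
width: 25.1
```

```bash
python3 - <<'E'
from h import *
s,p,R0=pose();g=np.load("grip.npz");print(s["ft_force"],s["torque"],"O",p+R0.apply(g["Ot"]))
for h in (16,14,12,10):
    P,T=place([557.3,-80.5,115+h],None,33);plan(P,T)
E
```

```text
[ 0.49547683  0.24338241 -3.0887629 ] [ 0.46944499 -0.61285259  0.0279816 ] O [557.33597432 -80.31465186 132.77250169]
xyz cm [0.13 0.01 0.11] rxyz [ 0.1 -0.1  0.1] n 0.0 0.0
xyz cm [0.29 0.01 0.24] rxyz [ 0.1 -0.1  0.1] n 0.1 0.0
xyz cm [0.45 0.01 0.36] rxyz [ 0.1 -0.1  0.1] n 0.1 0.0
xyz cm [0.6  0.01 0.49] rxyz [ 0.1 -0.1  0.1] n 0.2 0.0
```

{"method": "step_arm", "body": {
  "moves": [
    {"x":0.13,"y":0,"z":0.11,"rx":0,"ry":0,"rz":0,"fingers":1},
    {"x":0.21,"y":0,"z":0.17,"rx":0,"ry":0,"rz":0,"fingers":1},
    {"x":0.29,"y":0,"z":0.24,"rx":0,"ry":0,"rz":0,"fingers":1},
    {"x":0.29,"y":0,"z":0.24,"rx":0,"ry":0,"rz":0,"fingers":1}
  ]
}}

```text
t: 7.7
eef_pos: [546.9, -87.1, 164.1]
orientation: [2.517, 0.748, -1.214]
ft_force: [0.4, 1.5, 4.3]
width: 24.8
```

```bash
python3 - <<'E'
from h import *
s,p,R0=pose();g=np.load("grip.npz");print(s["ft_force"],s["torque"],"O",p+R0.apply(g["Ot"]))
for h in (13,12,11,10):
    P,T=place([557.3,-80.5,115+h],None,33);plan(P,T)
E
```

```text
[0.4152016  1.53520646 4.33046987] [ 0.02628202 -0.02819317 -0.03442594] O [557.19354523 -80.43021798 130.77755022]
xyz cm [0.22 0.01 0.16] rxyz [ 0.1 -0.1  0.1] n 0.1 0.0
xyz cm [0.3  0.01 0.23] rxyz [ 0.1 -0.1  0.1] n 0.1 0.0
xyz cm [0.38 0.01 0.29] rxyz [ 0.1 -0.1  0.1] n 0.1 0.0
xyz cm [0.46 0.01 0.35] rxyz [ 0.1 -0.1  0.1] n 0.1 0.0
```

Contact at about 15 mm over the rim: it stands on top of the thread. Releasing and backing off.

{"method": "step_arm", "body": {
  "moves": [
    {"x":0,"y":0,"z":0,"rx":0,"ry":0,"rz":0,"fingers":0.3},
    {"x":0,"y":0,"z":0,"rx":0,"ry":0,"rz":0,"fingers":-0.2},
    {"x":0,"y":0,"z":0,"rx":0,"ry":0,"rz":0,"fingers":-0.5},
    {"x":0,"y":0,"z":0,"rx":0,"ry":0,"rz":0,"fingers":-1},
    {"x":0,"y":0,"z":0,"rx":0,"ry":0,"rz":0,"fingers":-1}
  ]
}}

```text
t: 8.2
eef_pos: [546.8, -87.2, 163.9]
orientation: [2.517, 0.748, -1.214]
ft_force: [0.3, -0.2, -0.6]
width: 84.3
```

{"method": "step_arm", "body": {
  "moves": [
    {"x":0,"y":0,"z":-3,"rx":0,"ry":0,"rz":0,"fingers":-1},
    {"x":0,"y":0,"z":-7,"rx":0,"ry":0,"rz":0,"fingers":-1},
    {"x":-3,"y":0,"z":-11,"rx":0,"ry":0,"rz":0,"fingers":-1},
    {"x":-7,"y":0,"z":-14,"rx":0,"ry":8,"rz":0,"fingers":-1},
    {"x":-10,"y":0,"z":-15,"rx":0,"ry":16,"rz":0,"fingers":-1}
  ]
}}

```text
t: 8.7
eef_pos: [595.8, -55.6, 335.4]
orientation: [2.72, 0.812, -0.864]
ft_force: [0.5, -0.2, 1.0]
width: 85.2
```

```bash
python3 look.py stood 557.3 -79 129.5 33; python3 - <<'E'
from h import *
s,p,R0=pose();print(s["q"],p,s["ft_force"],s["width"])
plan([557.3,-79,290],tool(33,90))
E
```

```text
[ 0.02178586  0.56721265  0.94817402 -0.36755933  2.12142139  0.90703737] [593.20617555 -58.56314607 345.98888461] [ 0.30478293 -0.75660872  0.86808386] 85.13133276974696
xyz cm [-0.22 -0.3   6.95] rxyz [ 0.6 34.6 -0.3] n 1.4 4.0
```

View pics/stood.png

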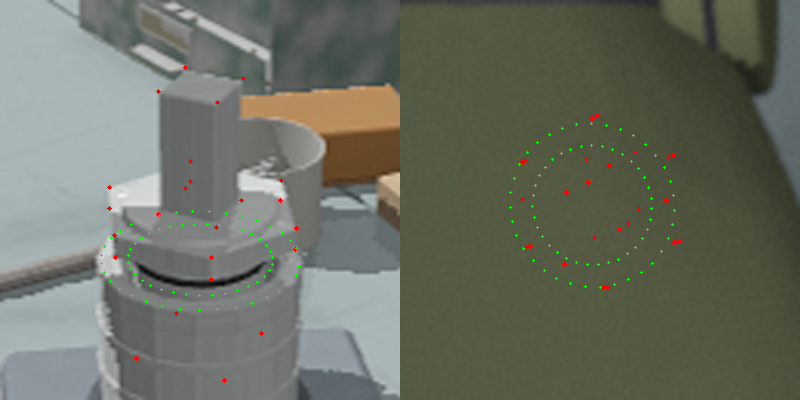

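Scene: the plug stands upright in the neck, with the stem top near (160–243, 70–95), matching the model within 1–2 mm. Next, a vertical regrasp.

{"method": "step_arm", "body": {
  "moves": [
    {"x":0,"y":-0.3,"z":6,"rx":0.6,"ry":34.6,"rz":-0.3,"fingers":-1},
    {"x":0,"y":-0.3,"z":6.9,"rx":0.6,"ry":34.6,"rz":-0.3,"fingers":-1},
    {"x":-0.2,"y":-0.3,"z":6.9,"rx":0.6,"ry":34.6,"rz":-0.3,"fingers":-1},
    {"x":-0.2,"y":-0.3,"z":6.9,"rx":0.6,"ry":34.6,"rz":-0.3,"fingers":-1},
    {"x":-0.2,"y":-0.3,"z":6.9,"rx":0.6,"ry":34.6,"rz":-0.3,"fingers":-1}
  ]
}}

```text
t: 9.3
eef_pos: [554.5, -80.1, 291.6]
orientation: [3.013, 0.889, 0.004]
ft_force: [-0.3, -0.6, -0.2]
width: 85.3
```

```bash
python3 - <<'E'
from h import *
s,p,R0=pose();print(s["q"],p)
plan([557.3,-79.5,155],tool(33,90))
c=r.calibration("wrist");im=r.snapshot("wrist")[:,:,::-1].copy()
a=np.radians(33);n=np.array([np.cos(a),np.sin(a),0]);v=np.array([-n[1],n[0],0])
P=[np.array([557.3,-79.5,z])+sx*n+sy*v for z in (139.5,195.5) for sx in(-13,13) for sy in(-13,13)]
q=projw(c,P);print(q.round(0).tolist())
for k in q: cv2.circle(im,tuple(int(t) for t in k),2,(0,0,255),-1)
cv2.imwrite("pics/w2.png",im)
E
```

```text
[-2.19458231e-01  2.44801641e-01  1.44179022e+00  1.02963190e-03
  1.45289188e+00  7.77692799e-01] [554.53491036 -80.06347145 291.62449987]
xyz cm [ 0.23  0.09 13.66] rxyz [ 0.  -0.1 -0.1] n 2.7 0.0
[[337.0, 238.0], [306.0, 238.0], [338.0, 207.0], [306.0, 207.0], [341.0, 261.0], [303.0, 262.0], [342.0, 225.0], [303.0, 225.0]]
```

View pics/w2.png

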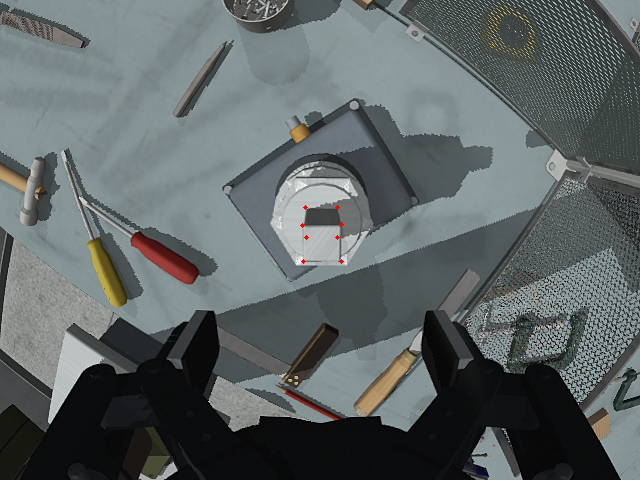

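Wrist view: the stem top at (303–342, 225–262) coincides with the prediction, so it's centred between the jaws. Descending.

{"method": "step_arm", "body": {
  "moves": [
    {"x":0.2,"y":0.1,"z":4.5,"rx":0,"ry":0,"rz":0,"fingers":-1},
    {"x":0.2,"y":0.1,"z":9,"rx":0,"ry":0,"rz":0,"fingers":-1},
    {"x":0.2,"y":0.1,"z":12.5,"rx":0,"ry":0,"rz":0,"fingers":-1},
    {"x":0.2,"y":0.1,"z":13.7,"rx":0,"ry":0,"rz":0,"fingers":-0.2},
    {"x":0.2,"y":0.1,"z":13.7,"rx":0,"ry":0,"rz":0,"fingers":0.2}
  ],
  "newtons": 20
}}

```text
t: 9.85
eef_pos: [556.6, -79.1, 151.9]
orientation: [-3.011, -0.89, 0.007]
ft_force: [1.0, 0.2, -0.2]
width: 59.3
```

{"method": "step_arm", "body": {
  "moves": [
    {"x":0,"y":0,"z":0,"rx":0,"ry":0,"rz":0,"fingers":1},
    {"x":0,"y":0,"z":0,"rx":0,"ry":0,"rz":0,"fingers":1},
    {"x":0,"y":0,"z":0,"rx":0,"ry":0,"rz":0,"fingers":1},
    {"x":0,"y":0,"z":0,"rx":0,"ry":0,"rz":0,"fingers":1}
  ]
}}

```text
t: 10.25
eef_pos: [558.2, -79.3, 153.6]
orientation: [-3.012, -0.891, 0.001]
ft_force: [1.3, 0.6, 2.0]
width: 26.0
```

```bash
python3 - <<'E'
from h import *
s,p,R0=pose();print(s["q"],p,s["width"],s["ft_force"],s["torque"])
plan([557.3,-79.5,155],tool(33,90))
E
```

```text
[-2.15932151e-01  3.61641527e-01  1.63660091e+00 -1.94294940e-04
  1.14431018e+00  7.79986882e-01] [558.20163871 -79.30657159 153.60709777] 25.96745752828755 [1.25744163 0.59558686 2.01077374] [ 0.03859637 -0.28510296 -0.00650955]
xyz cm [-0.09 -0.03 -0.14] rxyz [-0.   0.  -0.1] n 0.0 0.0
```

{"method": "step_arm", "body": {
  "moves": [
    {"x":0,"y":0,"z":0,"rx":0,"ry":0,"rz":0,"fingers":0.35},
    {"x":0,"y":0,"z":0,"rx":0,"ry":0,"rz":0,"fingers":0.35},
    {"x":0,"y":0,"z":0,"rx":0,"ry":0,"rz":-5,"fingers":0.35},
    {"x":0,"y":0,"z":0,"rx":0,"ry":0,"rz":-10,"fingers":0.35},
    {"x":0,"y":0,"z":0,"rx":0,"ry":0,"rz":-15,"fingers":0.35}
  ]
}}

```text
t: 10.75
eef_pos: [558.0, -79.4, 153.9]
orientation: [-2.868, -1.281, 0.001]
ft_force: [0.3, -0.3, 1.5]
width: 27.4
```

{"method": "step_arm", "body": {
  "moves": [
    {"x":0,"y":0,"z":0,"rx":0,"ry":0,"rz":-6,"fingers":0.35},
    {"x":0,"y":0,"z":0,"rx":0,"ry":0,"rz":-12,"fingers":0.35},
    {"x":0,"y":0,"z":0,"rx":0,"ry":0,"rz":-18,"fingers":0.35},
    {"x":0,"y":0,"z":0,"rx":0,"ry":0,"rz":-24,"fingers":0.35},
    {"x":0,"y":0,"z":0,"rx":0,"ry":0,"rz":-30,"fingers":0.35}
  ]
}}

```text
t: 11.25
eef_pos: [557.8, -78.2, 154.0]
orientation: [-2.437, -1.978, -0.002]
ft_force: [-0.5, 4.2, 1.0]
width: 27.9
```

```bash
python3 - <<'E'
from h import *
s,p,R0=pose();print(s["q"],p,s["width"],s["ft_force"],s["torque"])
im=r.snapshot("scene")[:,:,::-1];cv2.imwrite("pics/t1.png",im)
E
```

```text
[-0.21614324  0.36073272  1.6369574   0.00322911  1.14540588 -0.01016705] [557.84670641 -78.1650928  154.00100595] 27.86150549766588 [-0.46174651  4.21253508  1.02892706] [ 0.63117294 -0.09093229 -2.07362135]
```

```bash
cat > prof.py <<'E'
import sys
from h import *
def prof(im,tag):
    c=r.calibration("scene");d=np.array([557.3-c["origin"][0],-79-c["origin"][1],0]);d/=np.linalg.norm(d)
    # nearest point of neck axis surface at height z; profile of z 95..175 at radius 37 plane
    zs=np.arange(96,172,2.);pts=[[557.3-37*d[0],-79-37*d[1],z] for z in zs]
    q=proj(c,pts).astype(np.float32);g=cv2.GaussianBlur(cv2.cvtColor(im,cv2.COLOR_BGR2GRAY),(3,3),0)
    print(tag,cv2.remap(g,q[:,:1],q[:,1:],1)[:,0].tolist())
    x,y=proj(c,[557.3,-79,130])[0].astype(int);reg=g[y-30:y+30,x-32:x+32];m=reg<50;ys=np.nonzero(m)[0]
    print("dark",m.sum(),(ys.mean()+y-30) if m.any() else None)
if __name__=="__main__":
    prof(cv2.imread("pics/"+sys.argv[1]) if len(sys.argv)>1 else r.snapshot("scene")[:,:,::-1].copy(),"p")
E
python3 prof.py t1.png
python3 - <<'E'
from h import *
a=cv2.imread("pics/t1.png")
c=r.calibration("scene");print(proj(c,[557.3,-79,130]))
cv2.imwrite("pics/t1c.png",np.hstack([cv2.resize(a[205:315,305:415],(400,400),interpolation=cv2.INTER_CUBIC),cv2.imread("pics/stood.png")[:,:400]]))
E
```

```text
p [123, 122, 120, 119, 121, 122, 122, 125, 134, 133, 131, 124, 122, 122, 122, 121, 134, 176, 188, 183, 197, 203, 204, 199, 158, 124, 121, 121, 121, 120, 120, 120, 120, 120, 120, 119, 120, 120]
dark 102 246.47058823529414
[[356.13984978 271.88060561]]
```

View pics/t1c.png

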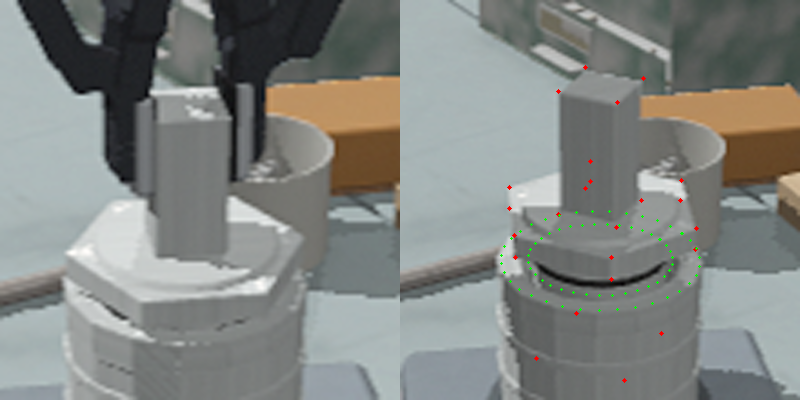

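Left: the plug has already dropped a lot, with only a thin gap between flange and rim. I'll fit its pose from the corners.

```bash
python3 - <<'E'
from fit import *
px=np.array([(95,200),(65,250),(125,293),(275,285),(303,238),(248,195),(65,280),(125,325),(275,320),(303,268),(155,250),(226,258)])*110/400+[305-.4,205-.4]
for y0 in (75,70): fit(px,"ttttttbbbbss",[557.3,-79,122],y0)
s=r.state();print(np.degrees(np.arctan2(*R.from_rotvec(s["orientation"]).as_matrix()[[1,0],0])),s["torque"],s["ft_force"])
E
```

```text
[6, 7, 8, 9, 10, 11, 1, 2, 3, 4, 17, 16]
O [ 540.6 -102.7  136. ] axis [0.047 0.039 0.998] yaw 66.1
[[3.8, 0.4], [-1.5, -0.3], [3.3, 0.6], [-2.1, 1.1], [1.5, -0.0], [-5.5, 0.4], [-1.5, -1.2], [3.1, -0.6], [-2.4, -1.0], [1.1, -1.0], [-0.8, 3.2], [0.9, 0.1]]
[6, 7, 8, 9, 10, 11, 1, 2, 3, 4, 17, 16]
O [ 540.6 -102.7  136. ] axis [0.047 0.039 0.998] yaw 66.1
[[3.8, 0.4], [-1.5, -0.3], [3.3, 0.6], [-2.1, 1.1], [1.5, -0.0], [-5.5, 0.4], [-1.5, -1.2], [3.1, -0.6], [-2.4, -1.0], [1.1, -1.0], [-0.8, 3.2], [0.9, 0.1]]
78.28660609563056 [ 0.68487434 -0.20778107 -1.79213226] [0.9525066  3.62233325 0.45213418]
```

```bash
python3 - <<'E'
from fit import *
px=np.array([(65,250),(125,293),(275,285),(303,238),(65,280),(125,325),(275,320),(303,268),(155,250),(226,258)])*110/400+[305-.4,205-.4]
M=[7,8,9,10,1,2,3,4,17,16]
for tilt in (0,1):
    f=lambda v:(proj(c,[557.3,-79,v[0]]+(R.from_rotvec([v[2]*tilt,v[3]*tilt,0])*R.from_euler("z",v[1])).apply(cand[M]))-px).ravel()
    s=least_squares(f,[122,1.2,0,0],loss="soft_l1");print(s.x[0]-115,np.degrees(s.x[1:]),s.cost);print(f(s.x).reshape(-1,2).round(1).tolist())
E
```

```text
5.627767379458561 [63.20111195  0.          0.        ] 18.675714907363393
[[0.6, -0.4], [3.1, 1.4], [-3.7, 2.0], [1.1, -0.1], [0.7, -1.9], [3.1, -0.4], [-3.8, -0.6], [0.9, -1.5], [-0.2, 3.4], [0.7, 0.3]]
4.2565078213389 [62.52935248 -4.07971383  1.2648743 ] 16.77196209516905
[[0.5, 0.5], [2.5, 0.2], [-4.2, 0.7], [1.0, 0.4], [0.8, -0.8], [2.7, -1.3], [-4.2, -1.7], [1.0, -0.8], [-0.5, 3.5], [0.4, 0.3]]
```

It's in the start: height about 5 mm, at the counter-clockwise stop, with the tool 13° ahead in the loose jaws. Next I unwind, lower, regrip square, then drive clockwise loosely.

{"method": "step_arm", "body": {
  "moves": [
    {"x":0,"y":0,"z":0,"rx":0,"ry":0,"rz":7,"fingers":0.3},
    {"x":0,"y":0,"z":0.4,"rx":0,"ry":0,"rz":13,"fingers":0.3},
    {"x":0,"y":0,"z":0.8,"rx":0,"ry":0,"rz":13,"fingers":0.3},
    {"x":0,"y":0,"z":0.8,"rx":0,"ry":0,"rz":13,"fingers":1},
    {"x":0,"y":0,"z":0.8,"rx":0,"ry":0,"rz":13,"fingers":1}
  ],
  "newtons": 30
}}

```text
t: 11.8
eef_pos: [557.6, -78.2, 145.4]
orientation: [-2.641, -1.694, -0.001]
ft_force: [0.8, -1.2, -4.4]
width: 25.6
```

{"method": "step_arm", "body": {
  "moves": [
    {"x":0,"y":0,"z":0,"rx":0,"ry":0,"rz":0,"fingers":0.36},
    {"x":0,"y":0,"z":0,"rx":0,"ry":0,"rz":6,"fingers":0.36},
    {"x":0,"y":0,"z":0,"rx":0,"ry":0,"rz":12,"fingers":0.36},
    {"x":0,"y":0,"z":0,"rx":0,"ry":0,"rz":18,"fingers":0.36},
    {"x":0,"y":0,"z":0,"rx":0,"ry":0,"rz":24,"fingers":0.36}
  ]
}}

```text
t: 12.3
eef_pos: [557.2, -78.1, 145.5]
orientation: [-2.937, -1.103, 0.002]
ft_force: [0.4, 0.7, -2.2]
width: 26.9
```

```bash
python3 - <<'E'
from h import *
s=r.state();print(s["q"],s["eef_pos"],s["width"],s["ft_force"],s["torque"])
E
python3 prof.py
```

```text
[-0.21620334  0.36947791  1.64772779  0.00315986  1.12753944  0.63479505] [557.15093588 -78.07983252 145.51768058] 26.91555394958107 [ 0.38453332  0.67014332 -2.23862681] [0.02922574 0.09837382 0.04632713]
p [123, 122, 121, 120, 121, 122, 122, 133, 173, 162, 130, 123, 120, 120, 119, 120, 153, 189, 176, 176, 197, 203, 202, 202, 187, 131, 114, 116, 116, 116, 116, 116, 115, 116, 117, 117, 116, 116]
dark 141 248.69503546099293
```

{"method": "step_arm", "body": {
  "moves": [
    {"x":0,"y":0,"z":0,"rx":0,"ry":0,"rz":6,"fingers":0.34},
    {"x":0,"y":0,"z":0,"rx":0,"ry":0,"rz":12,"fingers":0.34},
    {"x":0,"y":0,"z":0,"rx":0,"ry":0,"rz":18,"fingers":0.34},
    {"x":0,"y":0,"z":0,"rx":0,"ry":0,"rz":24,"fingers":0.34},
    {"x":0,"y":0,"z":0,"rx":0,"ry":0,"rz":30,"fingers":0.34}
  ]
}}

```text
t: 12.85
eef_pos: [557.3, -78.2, 145.6]
orientation: [-3.124, -0.297, 0.003]
ft_force: [0.5, 0.1, -1.7]
width: 28.1
```

```bash
python3 - <<'E'
from h import *
s=r.state();print(s["q"],s["eef_pos"],s["width"],s["ft_force"],s["torque"])
a=r.snapshot("scene")[:,:,::-1];cv2.imwrite("pics/t2.png",a)
E
python3 prof.py t2.png
```

```text
[-0.21625517  0.3693821   1.64750204  0.00289683  1.12737549  1.16387591] [557.33485004 -78.24038561 145.64497314] 28.130946256755287 [ 0.45161277  0.05387211 -1.72185986] [-0.1308917  -0.08902791 -0.02984283]
p [122, 121, 120, 119, 120, 122, 121, 122, 128, 130, 126, 123, 122, 121, 134, 176, 188, 177, 189, 201, 202, 199, 165, 126, 120, 120, 120, 120, 120, 120, 120, 112, 100, 94, 89, 89, 90, 94]
dark 223 251.4304932735426
```

{"method": "step_arm", "body": {
  "moves": [
    {"x":0,"y":0,"z":0,"rx":0,"ry":0,"rz":5,"fingers":0.36},
    {"x":0,"y":0,"z":0,"rx":0,"ry":0,"rz":10,"fingers":0.36},
    {"x":0,"y":0,"z":0,"rx":0,"ry":0,"rz":15,"fingers":0.36},
    {"x":0,"y":0,"z":0,"rx":0,"ry":0,"rz":20,"fingers":0.36}
  ]
}}

```text
t: 13.3
eef_pos: [559.2, -79.4, 146.0]
orientation: [-3.131, 0.249, -0.003]
ft_force: [2.4, -2.6, -3.5]
width: 27.4
```

```bash
python3 - <<'E'
from h import *
s=r.state();print(s["q"],s["eef_pos"],s["width"],s["ft_force"],s["torque"])
a=r.snapshot("scene")[:,:,::-1];cv2.imwrite("pics/t3.png",a)
E
python3 prof.py t3.png
```

```text
[-2.16186260e-01  3.69638368e-01  1.64594947e+00  6.46721118e-04
  1.12441313e+00  1.51318765e+00] [559.2247179  -79.38860186 146.00943173] 27.435949647909737 [ 2.3806468  -2.63088679 -3.53848443] [-0.45667446 -0.66698924  2.01079766]
p [120, 120, 120, 119, 120, 121, 120, 132, 171, 158, 123, 121, 121, 120, 133, 172, 182, 179, 196, 202, 203, 185, 142, 123, 122, 122, 122, 122, 122, 122, 120, 119, 118, 118, 118, 119, 118, 118]
dark 251 251.62549800796813
```

{"method": "step_arm", "body": {
  "moves": [
    {"x":0,"y":0,"z":0,"rx":0,"ry":0,"rz":-10,"fingers":0.34},
    {"x":0,"y":0,"z":0,"rx":0,"ry":0,"rz":-10,"fingers":1},
    {"x":0,"y":0,"z":0,"rx":0,"ry":0,"rz":-10,"fingers":1},
    {"x":0,"y":0,"z":0,"rx":0,"ry":0,"rz":-6,"fingers":1},
    {"x":0,"y":0,"z":0,"rx":0,"ry":0,"rz":-2,"fingers":1}
  ],
  "newtons": 60
}}

```text
t: 13.85
eef_pos: [560.4, -79.9, 146.7]
orientation: [3.134, -0.194, 0.007]
ft_force: [1.7, 1.2, 3.8]
width: 25.9
```

```bash
python3 - <<'E'
from h import *
s=r.state();print(s["q"],s["eef_pos"],s["width"],s["ft_force"],s["torque"])
a=r.snapshot("scene")[:,:,::-1];cv2.imwrite("pics/t4.png",a)
E
python3 prof.py t4.png
python3 - <<'E'
import cv2,numpy as np
f=lambda n:cv2.resize(cv2.imread(f"pics/{n}.png")[205:315,305:415],(400,400),interpolation=cv2.INTER_CUBIC)
cv2.imwrite("pics/t34.png",np.hstack([f("t3"),f("t4")]))
E
```

```text
[-2.15495176e-01  3.69144011e-01  1.64462120e+00 -1.11703388e-03
  1.12331817e+00  1.47952018e+00] [560.41420274 -79.85483868 146.72850329] 25.925583554621852 [1.67116793 1.21364188 3.79305952] [ 0.08880042 -0.38719058  1.48211483]
p [121, 120, 119, 118, 120, 121, 120, 132, 172, 158, 121, 120, 121, 120, 135, 179, 184, 182, 196, 200, 202, 177, 135, 122, 122, 122, 121, 121, 121, 122, 121, 125, 132, 135, 137, 137, 137, 137]
dark 239 251.45606694560672
```

View pics/t34.png

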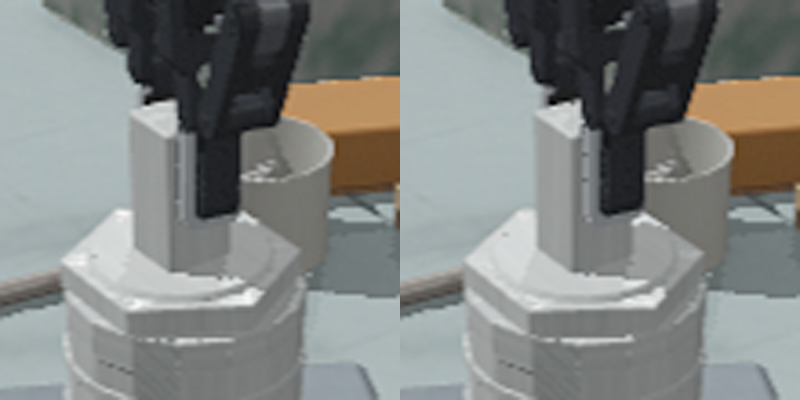

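Flange appears down on the rim. One firm clockwise squeeze against the stop to confirm.

{"method": "step_arm", "body": {
  "moves": [
    {"x":0,"y":0,"z":0.1,"rx":0,"ry":0,"rz":3,"fingers":1},
    {"x":0,"y":0,"z":0.1,"rx":0,"ry":0,"rz":6,"fingers":1},
    {"x":0,"y":0,"z":0.1,"rx":0,"ry":0,"rz":8,"fingers":1},
    {"x":0,"y":0,"z":0.1,"rx":0,"ry":0,"rz":8,"fingers":1}
  ],
  "newtons": 60
}}

```text
t: 14.3
eef_pos: [562.4, -80.5, 147.1]
orientation: [3.111, -0.417, 0.014]
ft_force: [4.2, -1.9, 3.2]
width: 25.6
```

```bash
python3 - <<'E'
from h import *
s=r.state();print(s["q"][5],s["eef_pos"],s["width"],s["ft_force"],s["torque"])
a=r.snapshot("scene")[:,:,::-1];cv2.imwrite("pics/t5.png",a)
from fit import *
g=cv2.cvtColor(cv2.imread("pics/t5.png"),cv2.COLOR_BGR2GRAY)
# projected model heights along near face: print expected rows of flange top/bottom near corners at home vs 2 mm
for z in (0,2,5):
    print(z,proj(c,[557.3,-79,115+z]+R.from_euler("z",np.radians(5)).apply(cand[[8,9,2,3]])).round(1).tolist())
E
python3 prof.py t5.png
```

```text
1.6225364652043075 [562.40389543 -80.51257047 147.06520735] 25.600485829437616 [ 4.1619268  -1.89598673  3.16873312] [-0.60805962 -0.85619338  0.77826336]
0 [[323.2, 277.3], [343.1, 290.7], [323.4, 284.0], [343.1, 297.7]]
2 [[323.2, 275.9], [343.0, 289.3], [323.3, 282.7], [343.1, 296.3]]
5 [[323.1, 273.9], [343.0, 287.2], [323.3, 280.6], [343.1, 294.2]]
p [121, 120, 118, 118, 119, 120, 120, 131, 171, 158, 121, 119, 120, 120, 135, 179, 183, 181, 196, 201, 202, 186, 143, 122, 122, 122, 122, 122, 122, 122, 121, 118, 120, 124, 120, 120, 120, 120]
dark 242 251.5082644628099
```

{"method": "step_arm", "body": {
  "moves": [
    {"x":0,"y":0,"z":0,"rx":0,"ry":0,"rz":-3,"fingers":0.2},
    {"x":0,"y":0,"z":0,"rx":0,"ry":0,"rz":-3,"fingers":-0.4},
    {"x":0,"y":0,"z":0,"rx":0,"ry":0,"rz":-3,"fingers":-1},
    {"x":0,"y":0,"z":-0.5,"rx":0,"ry":0,"rz":-3,"fingers":-1},
    {"x":0,"y":0,"z":-4,"rx":0,"ry":0,"rz":-3,"fingers":-1}
  ]
}}

```text
t: 14.85
eef_pos: [558.2, -79.5, 183.4]
orientation: [3.123, -0.337, -0.003]
ft_force: [0.8, -0.6, 0.8]
width: 85.2
```

{"method": "step_arm", "body": {
  "moves": [
    {"x":0,"y":0,"z":-4,"rx":0,"ry":0,"rz":0,"fingers":-1},
    {"x":0,"y":0,"z":-8,"rx":0,"ry":0,"rz":0,"fingers":-1},
    {"x":0,"y":0,"z":-12,"rx":0,"ry":0,"rz":0,"fingers":-1},
    {"x":0,"y":0,"z":-12,"rx":0,"ry":0,"rz":0,"fingers":-1}
  ]
}}

```text
t: 15.25
eef_pos: [561.5, -79.9, 310.1]
orientation: [3.121, -0.337, 0.015]
ft_force: [-0.0, -0.0, 0.5]
width: 85.5
```

```bash
python3 - <<'E'
from fit import *
s=r.state();print(s["eef_pos"],s["width"],s["ft_force"])
a=r.snapshot("scene")[:,:,::-1].copy();cv2.imwrite("pics/fin.png",a)
# raw and overlay at z=0
o=[cv2.resize(a[200:310,305:415],(400,400),interpolation=cv2.INTER_CUBIC)]
b=o[0].copy()
for k in proj(c,[557.3,-79,115]+R.from_euler("z",np.radians(3)).apply(np.vstack([cand[:12],[[x,y,66] for x in(-13,13) for y in(-13,13)]]))):
    cv2.circle(b,tuple(int(t) for t in (k-[305,200]+.4)*400/110),2,(0,0,255),-1)
cv2.imwrite("pics/finc.png",np.hstack([o[0],b]))
E
python3 prof.py fin.png
```

```text
[561.48469121 -79.92948376 310.12990238] 85.49369058988815 [-0.00354247 -0.02466381  0.47165988]
p [115, 115, 114, 113, 114, 115, 115, 126, 165, 152, 115, 113, 114, 114, 130, 171, 175, 172, 189, 194, 195, 170, 129, 116, 116, 116, 116, 116, 116, 116, 116, 116, 116, 116, 116, 116, 116, 116]
dark 0 None
```

View pics/finc.png

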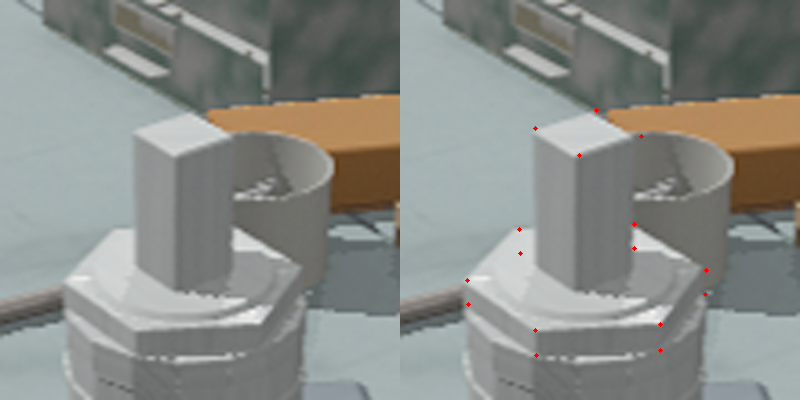

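```bash
python3 -c "
from bench import r
print(r.hand_in(), r.state()['t'])"
```

```text
the job is handed in; nothing more can be done
the job is handed in; nothing more can be done
```

The filler plug is in the neck, upright, and looks fully home with its flange down on the rim. The job is handed in, finished at about 15.3 s on the robot's clock.

- **Placing:** I gripped the plug by its stem on the bench, stood it upright in the neck and let it down onto the thread, about 15 mm over the rim. I then let go and backed away.
- **Into the start:** I took it again from above by the square end and turned it counter-clockwise with the jaws loose. It dropped to about 5 mm over the rim and met the stop after about 30°.
- **Driving home:** I turned it clockwise by about 60° until the stop pushed back with 2 Nm. A firmer push with a full grip did not move the plug. I then opened the gripper and rose clear.

**Last checks:** The final picture shows the flange on the rim with no visible gap. The stem top sits within about 1 mm of where the model puts it when home. The readings are 85 mm opening and under 1 N, so the robot touches nothing.

**What disagreed:**
- **Picked corner positions:** the fit at the start position was rough, leaving errors up to 4 pixels.
- **Turn angle:** the tool turned about 72° clockwise, more than the 63° maximum given. I put the extra down to the tool twisting ahead of the plug in the jaws.
- **Final squeeze:** the tool drifted about 2 mm sideways and lost torque, so it probably slipped on the stem.

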